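# Push a mosaic sample carrier home under the spring clip

### The arm

A 6-joint arm with a two-finger parallel gripper is mounted at the origin on the work surface. World frame = base frame: x ahead of the robot, y to its left, z up, the work surface at z = 0. Lengths are in m, angles in rad, forces in N, time in s.
With the tool pointing down it reaches from about 0.325 to 0.775 m from the base axis. Payload 5.5 kg.
Tool frame: the origin (TCP) lies on the centre line of the jaws, within the pads' length; the fingertips stand 22 mm ahead of it and the grasp point (between the pads) lies 3 mm ahead of it (r.tip_extent is the distance from the TCP to the fingertips, in m); x points along the fingers, z is the direction in which the jaws open and shut, and the axes are right-handed (so a half turn about x gives the same grasp; the last joint's range is limited). The gripper opens to 85 mm and grips with 20 to 120 N. Pads are 22 mm wide; open, the fingers measure 114 mm over their backs; the gripper's body (76 mm by 85 mm) begins 54 mm behind the grasp point. The pads swing forward as they close: fully open they stand 13 mm farther back than shut.
Start: joints at [1.266, 0.091, 1.231, -0, 1.82, -0.057], TCP at [0.147, 0.582, 0.214] pointing down, gripper open.
Joint ranges: [-2.87, 2.87], [-0.86, 2.18], [0.17, 2.46], [-1.51, 4.65], [0.06, 2.69], [-2.65, 2.65]. Speed limits (rad/s): [2.57, 2.57, 3.01, 3.14, 3.14, 3.14].

### API

Orientations are given as a rotation vector (axis times angle).
In Python, from bench import r gives the robot as it stands.
- The arm moves only by the tool move_arm, never from a script. Its argument "steps" is one flat list of numbers, 7 for each row, row after row: the shift along the tool's x, y, z in mm, then the turn, a rotation vector about the tool's x, y, z in degrees, then the finger opening in mm, from 0 to 85.4. In form: [x, y, z, rx, ry, rz, jaw, x, y, z, rx, ry, rz, jaw, ...]. A call has 1 to 10 rows; each row shifts and turns the pose as measured when the row begins, along the tool's axes as they then stand; what a row does not reach is not made up. A row lasts 1/10 s, in which the tool goes at most 50 mm and 8.59 degrees, less where a joint would pass 70% of its speed; a pose out of reach is approached as far as the arm can. A call is refused whole if a number of a shift passes 50 or a number of a turn 8.59, either way. A call with a gripper value outside its range is refused whole. The fingers move at their own pace and stop on an object; "newtons" is the grip in N (left out, the last holds). Time passes only in rows, so rows that do not move let the fingers close. It gives the time, the measured TCP pose, the force and the opening at its end, in the units of the state.
- r.get_state(): the state, without advancing time (a new reading comes with each control period).
- r.camera(name): name is "side" or "top" or "wrist"; returns a dict with "img" (400x640x3 uint8, blue, green, red), "intrinsics" (3x3 intrinsics, pixels), "xyz" and "attitude" of the camera in the world. Camera axes: x right, y up, looking along -z (the intrinsics and any distortion apply to the point x, -y, -z); pixel columns grow to the right and rows downward; lengths in m; the calibration is good to about 2 mm. A picture is of the moment at which its call begins. There is no depth.
- r.finish_job(): hands the job in, once; it reports no verdict.
The state is a dict: "clock": time; "joint_positions": joint angles; "qvel": joint speeds; "joint_torque": joint torques, N m; "tool_pos": TCP position; "orientation": TCP orientation; "wrist_force": force on the tool from outside, world axes, zero at the start; "ft_torque": the same for the moment, N m; "finger_gap": opening from 0.0 (shut) to 1.0 (fully open).
Only numpy, scipy, OpenCV 4.12 (cv2) and the standard library are available. Lean on these libraries where they do the work, as an engineer would, in place of code of your own. Each camera call takes 0.05 s, during which the arm holds its last target.

### The job

On the clip jig, press the tail of the spring clip down with one fingertip and keep it down while the other fingertip pushes the sample carrier standing in the jig's mouth fully home under the clip, until its upright lip is flush against the ends of both rails. Then let the clip come down on the carrier and take the hand away. Nothing is to be lifted, and everything else on the table stays where it is.

Things in the scene. Friction and masses are not known exactly. Their poses are not given: they have to be found in the camera images.
- jig: Clip jig fixed to the table (place and yaw vary): plywood block 80 (x) x 124 (y) x 16 high, deck top at z = 16. Origin on the table; the block reaches y = -52 to +72. The clip's tail points to -y; the carrier is pushed along -y. Low curbs 6 high stand on the deck at x = +-34 to 38, y = 36 to 72. Sizes in mm.
- rail_ends (a point): Point on the deck midway between the ends of the jig's two aluminium rails (jig x = 0, y = 36, z = 16). The rails, 7 wide and 19 high above the deck, inner faces at x = +-23, run from y = -8 to y = 36; their end faces at y = 36 stop the carrier's lip. Axes as the jig's. Sizes in mm.
- clip (a joint): Opening angle (rad) of the sprung steel clip, a see-saw between the rails. 0 = closed (its spring returns it): jaw underside 1 mm above the deck, blocking the carrier. Pressing the tail down raises the jaw: 5 mm above the deck at 0.19 (so it rests on a carrier), 10 mm at 0.40; hard stop at 0.60. Spring torque 0.04 N m at 0, 0.12 N m at 0.4, i.e. about 5 N on the tail.
- clip_axle (a point): Middle of the clip's axle, which runs along the jig's x axis (jig x = 0, y = 0, z = 30). The jaw, a bar 24 long (x) and 5 thick, is on its +y side at jig y = 20 (24 at most when open). Axes as the jig's. Sizes in mm.
- clip_tail (a point): Point on the top face of the clip's tail, 25 from the axle; moves with the clip. The tail is a flat plate 26 wide (jig x), 7 to 42 from the axle towards jig -y. At rest it rises outward by 0.3 rad and this point is 39 above the table; at angle 0.4 it slopes down outward by 0.1 rad and the point is 29 above the table. Sizes in mm.
- carrier: Loose white sample carrier, about 80 g: flat plate 42 wide (x), 5 thick, from y = 0 to -24, with an upright lip 62 wide, 24 high, at y = 0 to +4. Origin on the underside at the middle of the lip's inner face. It starts on the deck, plate between the rails pointing to the clip, axes near the jig's, origin at jig y = 51 to 56; fully home at jig y = 36. Sizes in mm.
- spare_carrier: Bystander: another carrier of the same shape, standing on the table apart from the jig. Leave alone. Sizes in mm.
- glue: Bystander: white glue bottle, 44 diameter, 115 high, origin at the centre of its base. Sizes in mm.
- jar: Bystander: closed jar of red glass, 52 diameter, 55 high, origin at the centre of its base. Sizes in mm.
- cup: Bystander: white plastic cup, 72 diameter, 85 high, origin at the centre of its base. Sizes in mm.
- dish: Bystander: small clear bowl, 68 diameter, 22 high, origin at the centre of its base. Sizes in mm.
- lid_black: Bystander: round black cap lying flat, 60 diameter, 14 high, origin at the centre of its underside. Sizes in mm.
- spatula: Bystander: small spatula 150 long lying along its own x axis, handle towards -x. Sizes in mm.
Things that resemble listed ones, but are neither listed nor needed, are in the scene too. Leave any red or turquoise look-alike of the carrier alone.

How it is judged:
On the way, in this order (a step that is already met when the one before it is completed fails the run):
1. the clip is pressed open (over 0.20 rad) while the carrier is still outside (value of joint clip above 0.2 rad and y of carrier in the frame of jig above 0.045 m), for 0.1 s.
2. the carrier is home against the rail ends while the clip is still held open (value of joint clip above 0.205 rad and y of carrier in the frame of jig below 0.039 m), for 0.1 s.
At the end, for the whole second after the job is handed in: The carrier lies flat on the deck with its lip within 3 mm of the rail ends and square to them within 0.08 rad, the clip has been let go and rests on the carrier's plate (angle 0.14 to 0.22 rad), all at rest (y of carrier in the frame of jig between 0.033 and 0.039 m and angle between the y axis of carrier and the y axis of jig, either way round below 0.08 rad and z of carrier in the frame of jig below 0.018 m and angle between carrier's own z axis and vertical below 0.06 rad and value of joint clip between 0.14 and 0.22 rad and linear speed of carrier below 0.02 m/s); the robot touches nothing.
It fails at once if the carrier is lifted (more than 8 mm) or tipped (more than 0.3 rad) (z of carrier in the frame of jig above 0.024 m or angle between carrier's own z axis and vertical above 0.3 rad).
It fails at once if a bystander is moved by more than 20 mm (distance of any of spare_carrier, glue, jar, cup, dish, lid_black, spatula from where it was at the start of the episode above 0.02 m).
It also fails if it takes over 35 s, if anything falls off the work surface, if the arm or the gripper's body presses on something with over 40 N, if the wrist force passes 120 N, or if a joint passes its speed limit or range.

## Working session

There is one attempt and no reset: what is moved stays moved. The work goes in short steps, Python scripts to look and compute and a tool call to move; the robot and the scene stay as the last step left them, time stands still between calls to the robot, and variables do not carry over. Pictures are saved under pics/ and viewed, and the job is handed in when it is done.

Besides the shell and the picture viewer there is one more tool, called after "Call:" as name(argument=value, ...), one argument or row to a line, values as JSON. move_arm: Moves the arm, as the interface text tells. Its arguments: {"type":"object","properties":{"steps":{"type":"array"},"newtons":{"type":"number"}},"required":["steps"]}

```bash
mkdir -p pics; ls; python3 - <<'E'
from bench import r
import cv2
s=r.get_state();print(s)
for n in ["top","side","wrist"]:
    c=r.camera(n);cv2.imwrite(f"pics/{n}0.png",c["img"]);print(n,c["intrinsics"],c["xyz"],c["attitude"],[k for k in c])
E
```

```text
pics
{'clock': 0.0, 'joint_positions': array([ 1.26629010e+00,  9.18670525e-02,  1.23191586e+00,  2.20466478e-05,
        1.81983074e+00, -5.67195585e-02]), 'qvel': array([-8.75828103e-04, -6.89824180e-04,  1.58075593e-05,  9.55697546e-04,
        1.94798639e-03,  5.24218783e-04]), 'joint_torque': array([ 7.68208574e-04, -4.58722615e+01, -4.18035650e+01, -2.56204981e-05,
        1.12163974e-02, -3.28268493e-05]), 'tool_pos': array([0.14706028, 0.58135274, 0.2132291 ]), 'orientation': array([-1.02594905,  1.31799872,  1.02406103]), 'wrist_force': array([ 0.40880554, -1.11783719, -0.65750793]), 'ft_torque': array([ 0.03861506, -0.00372241,  0.0125158 ]), 'finger_gap': 0.9951386591453092}
top [[382.45998692   0.         320.8015723 ]
 [  0.         382.45998692 200.9987365 ]
 [  0.           0.           1.        ]] [0.37257273 0.04270394 0.79007608] [ 0.1499962  -0.15762675 -1.58563174] ['img', 'intrinsics', 'xyz', 'attitude']
side [[402.11293539   0.         321.38251358]
 [  0.         402.11293539 198.18281258]
 [  0.           0.           1.        ]] [ 0.17872288 -0.52306417  0.49150138] [ 0.95183639 -0.2861638  -0.51933793] ['img', 'intrinsics', 'xyz', 'attitude']
wrist [[330.43786346   0.         321.98482747]
 [  0.         330.43786346 201.45532685]
 [  0.           0.           1.        ]] [0.07812123 0.59862829 0.37314123] [-0.24364926 -0.1877606   1.31432285] ['img', 'intrinsics', 'xyz', 'attitude']
```

View pics/top0.png

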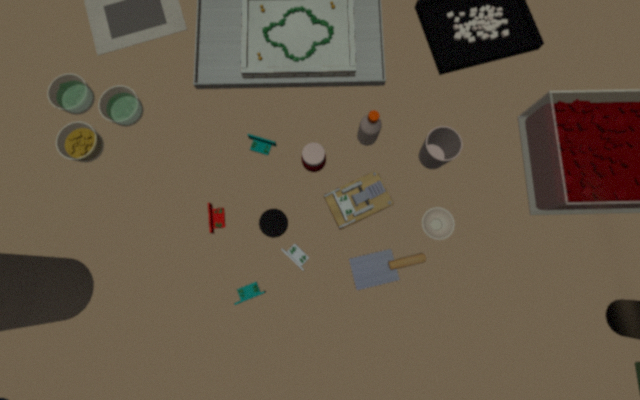

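View pics/side0.png

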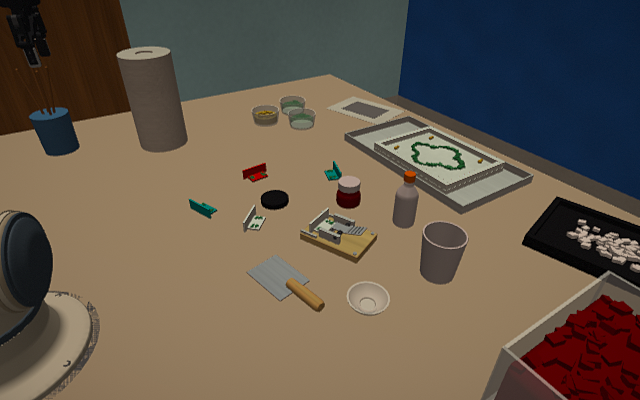

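View pics/wrist0.png

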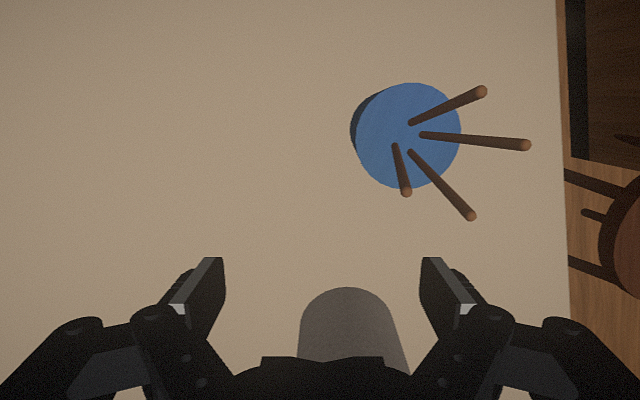

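Top: the jig is at about (358,200), with the white carrier in its left end (343,204) and the clip tail to the right (372,192). The look-alikes are the white spare (296,255), turquoise (262,146) and (249,291), and red (217,217). The carrier to push is the white one at (343,204) in the jig. I'll check it in a close crop.

```bash
cat > h.py <<'E'
import numpy as np, cv2
from scipy.spatial.transform import Rotation as R
def proj(c,P):
    Rm=R.from_rotvec(c["attitude"]).as_matrix(); q=(np.atleast_2d(P)-c["xyz"])@Rm
    K=c["intrinsics"]; return np.c_[K[0,2]+K[0,0]*q[:,0]/-q[:,2],K[1,2]-K[1,1]*q[:,1]/-q[:,2]]
def ray(c,uv,z):
    K=c["intrinsics"]; Rm=R.from_rotvec(c["attitude"]).as_matrix()
    d=Rm@np.array([(uv[0]-K[0,2])/K[0,0],-(uv[1]-K[1,2])/K[1,1],-1]); t=(z-c["xyz"][2])/d[2]
    return c["xyz"]+t*d
def crop(img,x0,y0,x1,y1,s,fn): cv2.imwrite(fn,cv2.resize(img[y0:y1,x0:x1],None,fx=s,fy=s,interpolation=cv2.INTER_CUBIC))
E
python3 - <<'E'
import cv2; from h import *
crop(cv2.imread("pics/top0.png"),315,165,405,235,8,"pics/topc.png")
crop(cv2.imread("pics/side0.png"),290,195,390,270,8,"pics/sidec.png")
E
```

```text
(no output)
```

View pics/topc.png

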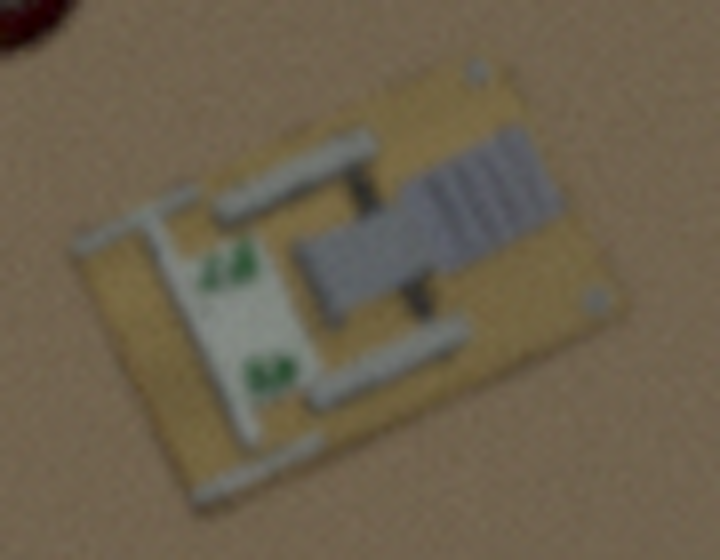

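View pics/sidec.png

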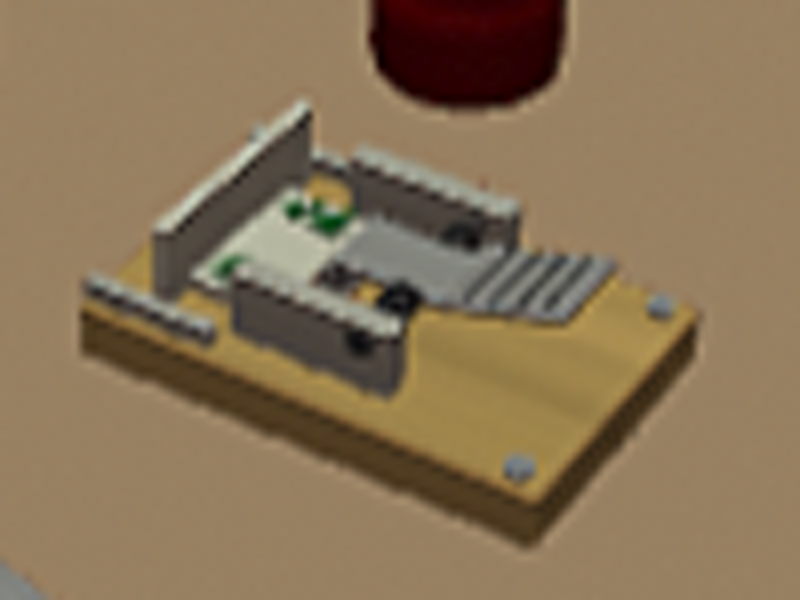

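The crop confirms it: white carrier with its lip towards the open end, clip between the rails and ribbed tail to the right. Next I'll fit the jig pose from the deck corners in both views.

```bash
cat >> h.py <<'E'
def u(p,x0,y0,s): return (np.array(p)+.5)/s-.5+np.array([x0,y0])
def fitjig(obs):
    from scipy.optimize import least_squares
    def T(p,P): 
        P=np.array(P)/1000; c,s=np.cos(p[2]),np.sin(p[2]); return np.array([p[0]+c*P[0]-s*P[1],p[1]+s*P[0]+c*P[1],P[2]])
    f=lambda p:np.concatenate([proj(c,T(p,P))[0]-uv for c,P,uv in obs])
    o=least_squares(f,[.39,-.05,.4]); return o.x,o.fun.reshape(-1,2)
E
python3 - <<'E'
from h import *; from bench import r
t=r.camera("top");s=r.camera("side")
ot=[(t,(40,72,16),u((75,250),315,165,8)),(t,(-40,72,16),u((196,508),315,165,8)),(t,(40,-52,16),u((506,60),315,165,8)),(t,(-40,-52,16),u((630,310),315,165,8))]
os=[(s,(-40,72,16),u((82,312),290,195,8)),(s,(-40,-52,16),u((535,503),290,195,8)),(s,(40,-52,16),u((698,317),290,195,8))]
for o in (ot,os,ot+os):
    p,e=fitjig(o);print(p,np.round(e,1).tolist())
# carrier lip top centre (z=40): ends crop
p,e=fitjig(ot+os)
for uv in [(150,215),(250,440)]:
    w=ray(t,u(uv,315,165,8),.040); d=w[:2]-p[:2]; c,sn=np.cos(p[2]),np.sin(p[2]); print("lip jig",c*d[0]+sn*d[1],-sn*d[0]+c*d[1])
for n,uv,z in [("jar",(314,150),.055),("glue",(374,117),.115),("dish",(438,223),.02),("cup",(443,145),.085),("blk",(273,222),.014),("spatL",(424,258),.02),("spat blade",(398,280),.01),("spare",(297,255),.01),("red",(217,217),.01),("turq",(262,145),.01)]:
    d=ray(t,uv,z)[:2]-p[:2]; print(n,ray(t,uv,z).round(3),"jig",(c*d[0]+sn*d[1]).round(3),(-sn*d[0]+c*d[1]).round(3))
E
```

```text
[ 0.53111403 -0.05001816  0.4049083 ] [[-0.7, -1.4], [0.5, 1.4], [-0.7, -1.5], [0.8, 1.4]]
[ 0.53197402 -0.05262155  0.42133125] [[-0.9, -0.5], [0.3, 0.5], [0.6, -0.3]]
[ 0.53185426 -0.05105538  0.41237492] [[-0.2, -1.5], [1.3, 1.2], [-0.4, -1.9], [1.4, 0.8], [-1.3, -1.1], [-0.6, 0.1], [0.0, -0.5]]
lip jig 0.032744910449762514 0.054470301481882116
lip jig -0.029278138820195507 0.05626451502156678
jar [0.623 0.049 0.055] jig 0.124 0.055
glue [ 0.665 -0.065  0.115] jig 0.116 -0.067
dish [ 0.475 -0.2    0.02 ] jig -0.112 -0.113
cup [ 0.618 -0.201  0.085] jig 0.019 -0.172
blk [0.484 0.136 0.014] jig 0.031 0.19
spatL [ 0.405 -0.166  0.02 ] jig -0.162 -0.055
spat blade [ 0.363 -0.114  0.01 ] jig -0.18 0.01
spare [0.417 0.088 0.01 ] jig -0.05 0.173
red [0.498 0.252 0.01 ] jig 0.09 0.291
turq [0.652 0.161 0.01 ] jig 0.195 0.146
```

```bash
cat >> h.py <<'E'
def J2W(p,P):
    P=np.atleast_2d(P)/1000; c,s=np.cos(p[2]),np.sin(p[2]); return np.c_[p[0]+c*P[:,0]-s*P[:,1],p[1]+s*P[:,0]+c*P[:,1],P[:,2]]
def overlay(c,p,x0,y0,x1,y1,s,fn,oy=53):
    im=cv2.resize(c["img"][y0:y1,x0:x1],None,fx=s,fy=s,interpolation=cv2.INTER_CUBIC)
    L=[[(40,72,16),(-40,72,16),(-40,-52,16),(40,-52,16),(40,72,16)],[(30,-8,35),(30,36,35),(23,36,35),(23,-8,35)],[(-30,-8,35),(-30,36,35),(-23,36,35),(-23,-8,35)],[(31,oy,40),(-31,oy,40),(-31,oy+4,40),(31,oy+4,40),(31,oy,40)]]
    for l in L:
        q=((proj(c,J2W(p,l))-[x0,y0]+.5)*s-.5); cv2.polylines(im,[np.round(q).astype(int)],False,(0,0,255),1)
    cv2.imwrite(fn,im)
E
python3 - <<'E'
from h import *; from bench import r
p=[0.53185,-.05105,.412]
overlay(r.camera("top"),p,315,165,405,235,8,"pics/ov1.png");overlay(r.camera("side"),p,290,195,390,270,8,"pics/ov2.png")
s=r.get_state();print(R.from_rotvec(s["orientation"]).as_matrix().round(3),r.tip_extent)
E
```

```text
[[-0.    -0.969  0.245]
 [-0.     0.245  0.969]
 [-1.    -0.    -0.   ]] 0.022
```

View pics/ov1.png

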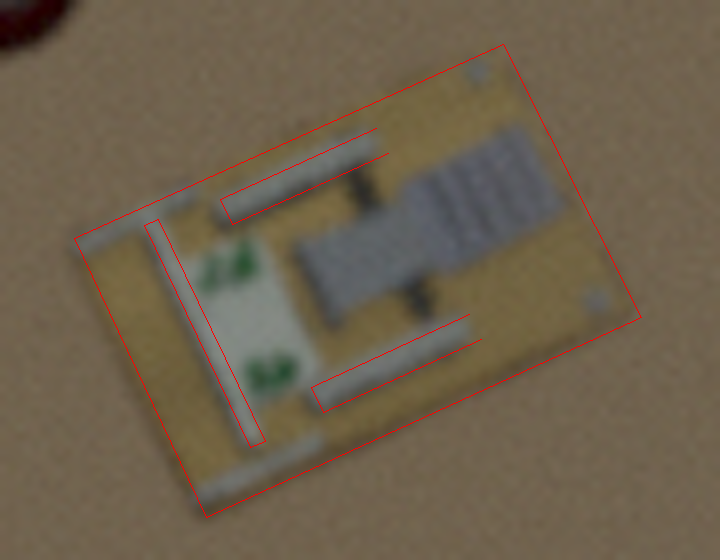

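View pics/ov2.png

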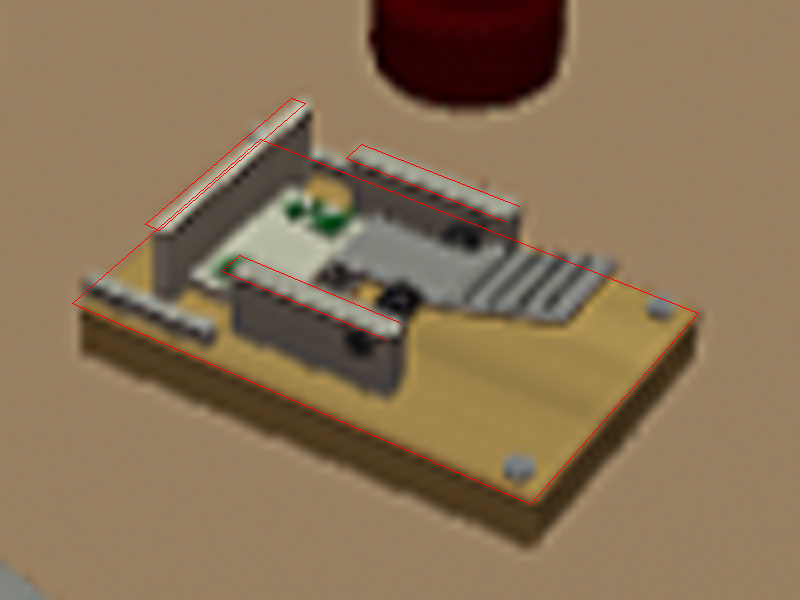

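Call:
move_arm(
  steps=[0,-35,-34,0,0,0,85.4,0,-35,-34,0,0,0,85.4,0,-35,-34,0,0,0,85.4,0,-35,-34,0,0,0,85.4,0,-35,-34,0,0,0,85.4,0,-35,-34,0,0,0,85.4,0,-35,-34,0,0,0,85.4,0,-35,-34,0,0,0,85.4,0,-35,-34,0,0,0,85.4,0,-35,-34,0,0,0,85.4],
)

```text
clock: 1.35
tool_pos: [0.4071, 0.1589, 0.2118]
orientation: [-1.037, 1.312, 1.031]
wrist_force: [1.3, 1.6, 1.1]
finger_gap: 0.996
```

```bash
cat > rel.py <<'E'
from h import *; from bench import r
import sys
def rel(p,tgt):
    s=r.get_state(); Rm=R.from_rotvec(s["orientation"]).as_matrix()
    w=J2W(p,[tgt])[0]; d=Rm.T@(w-s["tool_pos"])*1000
    j=np.array([np.cos(p[2]),np.sin(p[2]),0]); jy=np.array([-np.sin(p[2]),np.cos(p[2]),0]); 
    Rt=np.c_[[0,0,-1],-j,jy]
    tj=(s["tool_pos"]-[p[0],p[1],0]); 
    print("t",round(s["clock"],2),"shift tool mm",d.round(1),"turn deg",np.degrees(R.from_matrix(Rm.T@Rt).as_rotvec()).round(1),"tcp in jig",np.round([tj@j*1000,tj@jy*1000,tj[2]*1000],1),"F",s["wrist_force"].round(1),"q",s["joint_positions"].round(2),"gap",round(s["finger_gap"],3))
E
python3 -c "
from rel import *
rel([0.53185,-.05105,.412],(0,21,170))"
```

```text
t 1.35 shift tool mm [  42.5 -157.6 -158.2] turn deg [-37.1  -0.2   0.1] tcp in jig [-30.3 242.3 211.8] F [1.3 1.6 1.1] q [ 0.3  -0.35  1.64 -0.    1.85 -1.04] gap 0.996
```

Call:
move_arm(
  steps=[0,-34,-34,0,0,0,85.4,0,-34,-34,0,0,0,85.4,0,-34,-34,0,0,0,85.4,0,-34,-34,0,0,0,85.4,0,-22,-22,0,0,0,85.4,0,0,0,-8,0,0,85.4,0,0,0,-8,0,0,85.4,0,0,0,-8,0,0,85.4,0,0,0,-8,0,0,85.4,0,0,0,-5,0,0,85.4],
)

```text
clock: 2.35
tool_pos: [0.5286, -0.0488, 0.2118]
orientation: [-1.517, 0.98, 1.51]
wrist_force: [-0.6, -0.6, 0.4]
finger_gap: 1.0
```

```bash
python3 -c "
from rel import *
p=[0.53185,-.05105,.412]
rel(p,(0,21,170))
c=r.camera('wrist');cv2.imwrite('pics/w1.png',c['img'])
np.save('w1c.npy',np.r_[c['xyz'],c['attitude']])
"
```

```text
t 2.35 shift tool mm [41.8 -2.2 17.8] turn deg [ 0.6 -0.2  0.1] tcp in jig [ -2.1   3.4 211.8] F [-0.6 -0.6  0.4] q [-0.15 -0.1   1.42 -0.    1.81 -2.15] gap 1.0
```

View pics/w1.png

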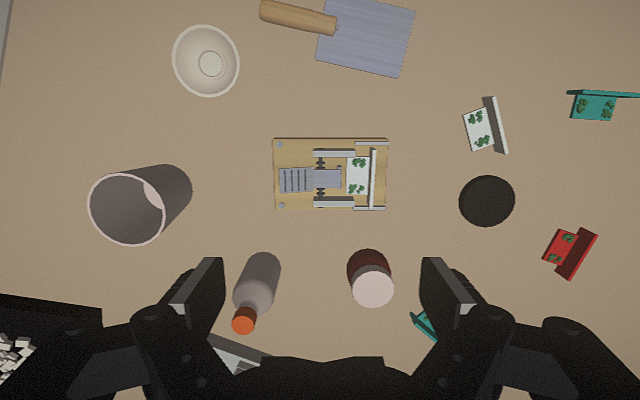

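```bash
python3 -c "
from rel import *
p=[0.53185,-.05105,.412]
c=r.camera('wrist')
overlay(c,p,265,125,401,221,5,'pics/w1o.png')
crop(c['img'],265,125,401,221,5,'pics/w1c.png')
"
```

```text
(no output)
```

View pics/w1o.png

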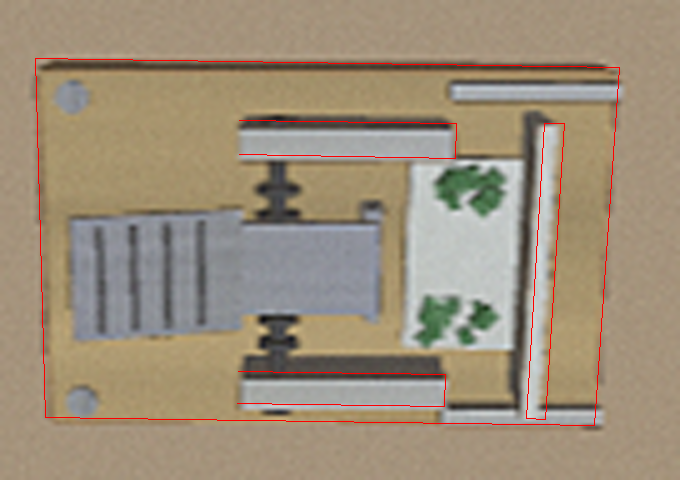

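View pics/w1c.png

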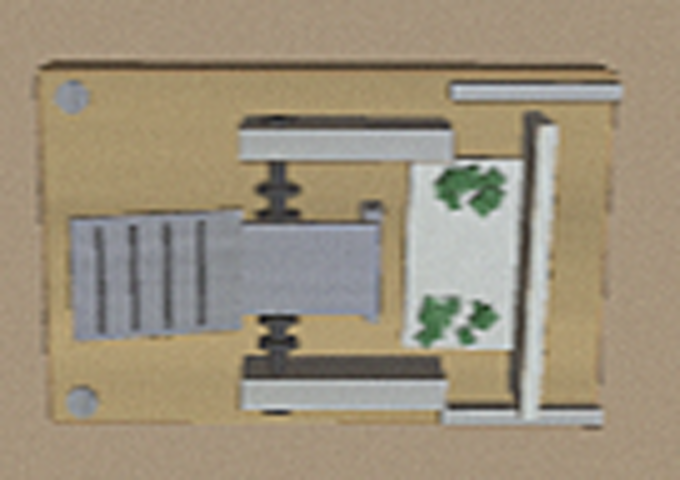

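Call:
move_arm(
  steps=[30,-2.5,17,0.6,0,0,85.4,40,0,0,0,0,0,85.4,40,0,0,0,0,0,85.4,0,0,0,0,0,0,85.4],
)

```text
clock: 2.85
tool_pos: [0.5254, -0.0319, 0.1009]
orientation: [-1.502, 0.994, 1.486]
wrist_force: [-0.9, -0.2, -0.6]
finger_gap: 1.002
```

```bash
python3 -c "
from rel import *
p=[0.5323,-.0510,.412]
rel(p,(0,20.5,75))
c=r.camera('side');crop(c['img'],270,140,410,270,5,'pics/s2.png')
c=r.camera('wrist');cv2.imwrite('pics/w2.png',c['img'])
"
```

```text
t 2.85 shift tool mm [25.9  1.5  0.4] turn deg [-1.  -0.4  0.4] tcp in jig [  1.3  20.3 100.9] F [-0.9 -0.2 -0.6] q [-0.12 -0.11  1.63 -0.    1.61 -2.09] gap 1.002
```

View pics/s2.png

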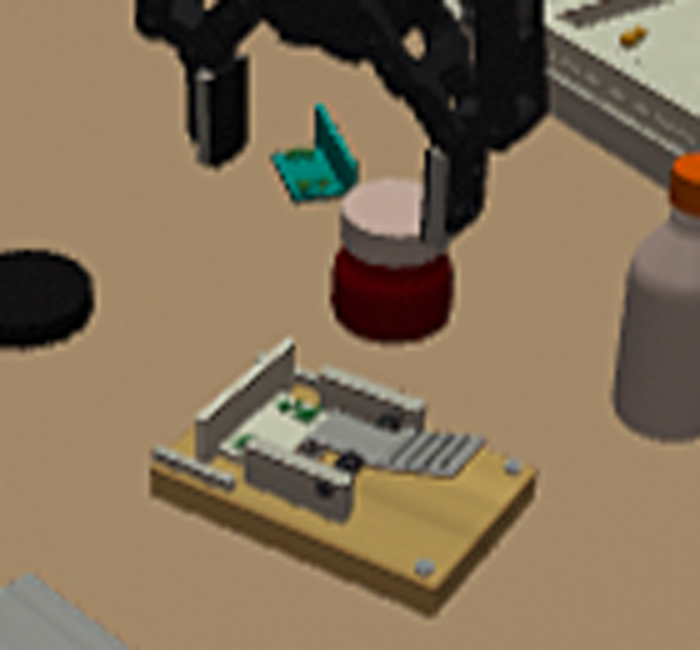

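View pics/w2.png

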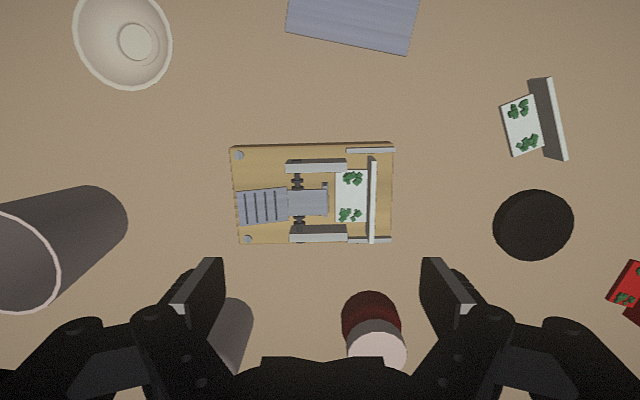

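```bash
python3 -c "
from rel import *
p=[0.5323,-.0510,.412]
c=r.camera('side')
for z in (65,70,75,80,85,90,95):
  q=(proj(c,J2W(p,[(-10,63,z),(-10,-22.4,z)]))-[270,140]+.5)*5-.5
  print(z,q.round(0).tolist())
"
```

```text
65 [[210.0, 327.0], [409.0, 405.0]]
70 [[210.0, 316.0], [409.0, 394.0]]
75 [[210.0, 305.0], [410.0, 382.0]]
80 [[210.0, 294.0], [411.0, 371.0]]
85 [[210.0, 282.0], [411.0, 359.0]]
90 [[210.0, 271.0], [412.0, 347.0]]
95 [[209.0, 259.0], [413.0, 335.0]]
```

```bash
python3 -c "
from rel import *
p=[0.5323,-.0510,.412]
rel(p,(0,20.5,75))
c=r.camera('side');crop(c['img'],270,140,410,270,5,'pics/s3.png');print(c['xyz'],c['attitude'])
c=r.camera('wrist');crop(c['img'],220,130,400,250,4,'pics/w3c.png');overlay(c,p,220,130,400,250,4,'pics/w3.png',51.5);print(c['xyz'],c['attitude'])
"
```

```text
t 3.0 shift tool mm [34.4  5.5  3. ] turn deg [-0.9 -0.8  1. ] tcp in jig [  4.8  17.9 109.5] F [ 0.2 -0.4  0.8] q [-0.12 -0.11  1.62 -0.    1.61 -2.09] gap 1.001
[ 0.17872288 -0.52306417  0.49150138] [ 0.95183639 -0.2861638  -0.51933793]
[ 0.46079585 -0.06039996  0.26875559] [-0.21258636 -0.29185274  1.95240968]
```

View pics/s3.png

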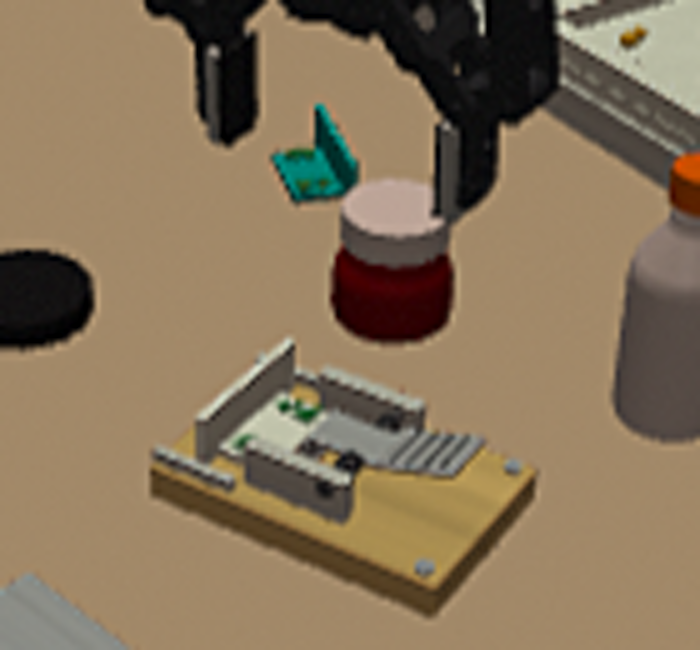

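View pics/w3.png

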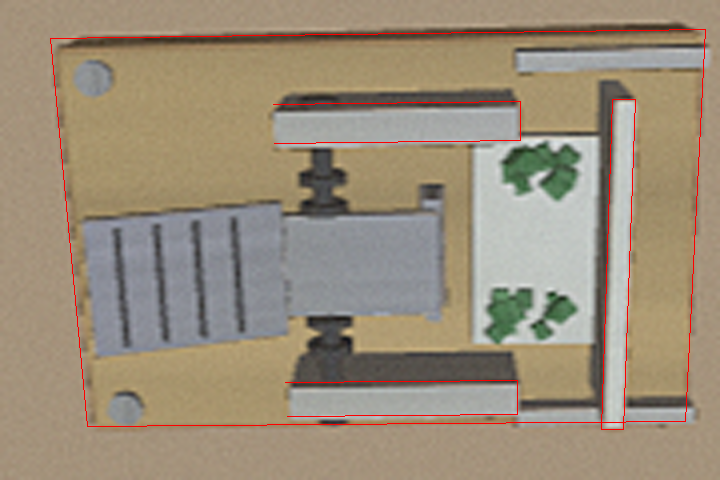

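```bash
python3 -c "
from rel import *
p=[0.5323,-.0510,.412]
rel(p,(0,20.5,75))
s=r.get_state();Rm=R.from_rotvec(s['orientation']).as_matrix()
cw=r.camera('wrist');cs=r.camera('side');ct=r.camera('top')
cv2.imwrite('pics/t4.png',ct['img'])
for X in (9,22):
  P=np.array([(X,y,z) for z in (-42.7,42.7) for y in (-11,11)])/1000@Rm.T+s['tool_pos']
  print(X,'wrist',proj(cw,P).round().tolist(),'side',proj(cs,P).round().tolist())
  print(P.round(3).tolist())
im=cs['img'].copy()
cv2.imwrite('pics/s4.png',im)
print('cam in tool',Rm.T@(cw['xyz']-s['tool_pos']))
rel(p,(0,20.5,75))
"
```

```text
t 3.1 shift tool mm [35.4  6.2  3.5] turn deg [-0.9 -0.8  1.1] tcp in jig [  5.4  17.4 110.6] F [-0.   0.6  0.3] q [-0.12 -0.11  1.62 -0.    1.61 -2.09] gap 0.998
9 wrist [[247.0, 258.0], [244.0, 221.0], [399.0, 258.0], [402.0, 221.0]] side [[361.0, 197.0], [355.0, 203.0], [321.0, 183.0], [314.0, 188.0]]
[[0.557, -0.068, 0.102], [0.537, -0.077, 0.102], [0.524, 0.011, 0.101], [0.504, 0.002, 0.101]]
22 wrist [[252.0, 248.0], [250.0, 213.0], [395.0, 248.0], [397.0, 213.0]] side [[361.0, 203.0], [355.0, 209.0], [321.0, 189.0], [315.0, 194.0]]
[[0.557, -0.068, 0.089], [0.537, -0.077, 0.089], [0.524, 0.011, 0.088], [0.504, 0.002, 0.088]]
cam in tool [-0.15978027  0.07153546 -0.00090493]
t 3.25 shift tool mm [34.3  5.7  3.2] turn deg [-0.8 -0.8  1.1] tcp in jig [  5.   17.7 109.5] F [-0.2  0.3 -0.2] q [-0.12 -0.11  1.62 -0.    1.61 -2.09] gap 0.998
```

View pics/s4.png

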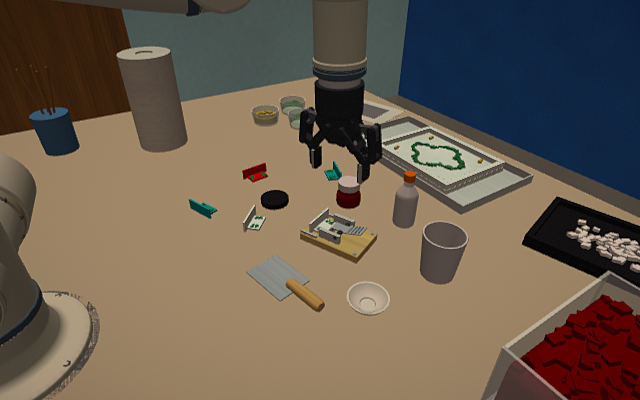

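View pics/t4.png

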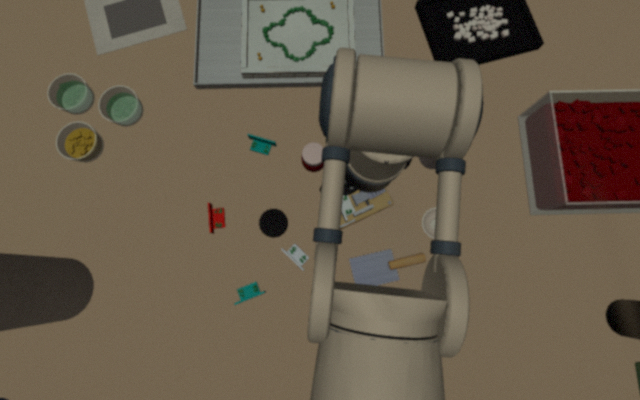

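```bash
python3 -c "
from rel import *
s=r.get_state();Rm=R.from_rotvec(s['orientation']).as_matrix()
cw=r.camera('wrist');cs=r.camera('side')
print('view dir in tool',-(Rm.T@R.from_rotvec(cw['attitude']).as_matrix())[:,2], 'img up', (Rm.T@R.from_rotvec(cw['attitude']).as_matrix())[:,1])
for X in (-40,-30,-20,-10,0,9):
  P=np.array([(X,y,z) for z in (-42.7,42.7) for y in (-11,11)])/1000@Rm.T+s['tool_pos']
  print(X,'wrist',proj(cw,P).round().tolist(),'side',proj(cs,P).round().tolist())
crop(cw['img'],140,240,300,360,5,'pics/w5.png')
crop(cs['img'],290,90,400,200,6,'pics/s5.png')
"
```

```text
view dir in tool [ 0.95931225 -0.28234552  0.00100243] img up [ 2.82346037e-01  9.59312537e-01 -4.15073463e-04]
-40 wrist [[222.0, 310.0], [217.0, 262.0], [426.0, 310.0], [431.0, 262.0]] side [[362.0, 173.0], [356.0, 179.0], [321.0, 160.0], [313.0, 165.0]]
-30 wrist [[228.0, 297.0], [224.0, 251.0], [419.0, 297.0], [423.0, 252.0]] side [[362.0, 178.0], [355.0, 184.0], [321.0, 165.0], [314.0, 170.0]]
-20 wrist [[234.0, 285.0], [230.0, 242.0], [413.0, 285.0], [417.0, 242.0]] side [[362.0, 183.0], [355.0, 189.0], [321.0, 170.0], [314.0, 175.0]]
-10 wrist [[239.0, 274.0], [236.0, 234.0], [408.0, 275.0], [411.0, 234.0]] side [[362.0, 188.0], [355.0, 194.0], [321.0, 174.0], [314.0, 180.0]]
0 wrist [[243.0, 265.0], [241.0, 227.0], [403.0, 265.0], [406.0, 227.0]] side [[361.0, 193.0], [355.0, 199.0], [321.0, 179.0], [314.0, 184.0]]
9 wrist [[247.0, 258.0], [244.0, 221.0], [399.0, 258.0], [402.0, 221.0]] side [[361.0, 197.0], [355.0, 203.0], [321.0, 183.0], [314.0, 189.0]]
```

View pics/w5.png

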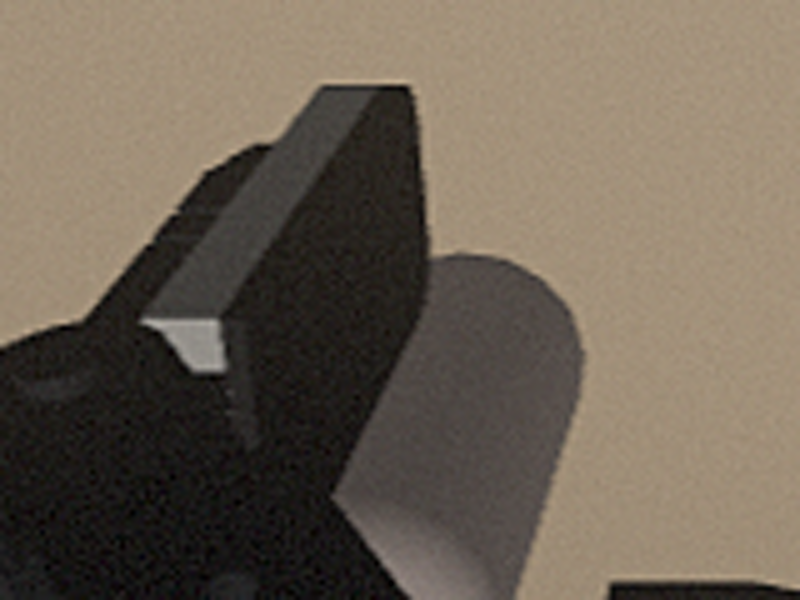

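View pics/s5.png

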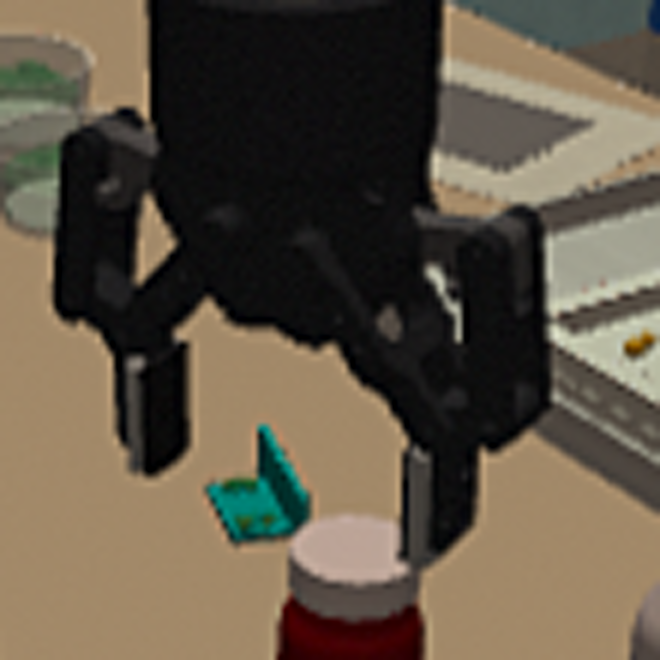

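The side and wrist views agree that the open fingertips sit about 33 mm *behind* the reported TCP. The description puts them ahead of it. I'll descend in small steps, watching force and pictures, until I know which is right.

Call:
move_arm(
  steps=[10,3,2,-0.8,-0.8,1,85.4,10,2,1,0,0,0,85.4,8,0,0,0,0,0,85.4,0,0,0,0,0,0,85.4,0,0,0,0,0,0,85.4],
)

```text
clock: 3.85
tool_pos: [0.5228, -0.0319, 0.0772]
orientation: [-1.502, 0.986, 1.51]
wrist_force: [0.5, -0.9, -0.5]
finger_gap: 0.997
```

```bash
python3 -c "
from rel import *
p=[0.5323,-.0510,.412]
rel(p,(0,20.5,75))
c=r.camera('side');crop(c['img'],270,140,410,270,5,'pics/s6.png')
"
```

```text
t 3.85 shift tool mm [ 2.2 -1.1 -0.8] turn deg [ 0.   0.2 -0.2] tcp in jig [-1.1 21.3 77.2] F [ 0.5 -0.9 -0.5] q [-0.13 -0.09  1.66  0.    1.58 -2.11] gap 0.997
```

View pics/s6.png

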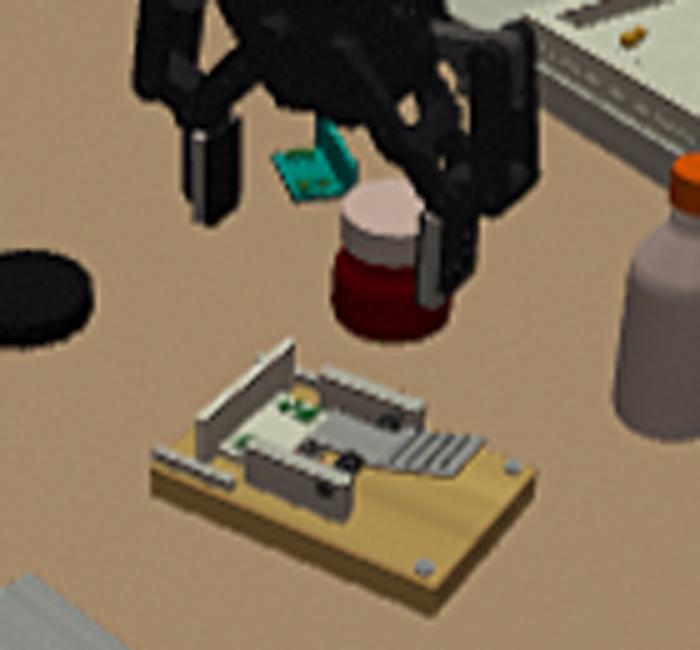

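Call:
move_arm(
  steps=[8,0,0,0,0,0,85.4,8,0,0,0,0,0,85.4,8,0,0,0,0,0,85.4,0,0,0,0,0,0,85.4,0,0,0,0,0,0,85.4],
)

```text
clock: 4.4
tool_pos: [0.5227, -0.0318, 0.0511]
orientation: [-1.503, 0.986, 1.51]
wrist_force: [0.3, -0.2, 0.3]
finger_gap: 0.997
```

```bash
python3 -c "
from rel import *
p=[0.5323,-.0510,.412]
rel(p,(0,20.5,75))
c=r.camera('side');crop(c['img'],270,140,410,270,5,'pics/s7.png')
c=r.camera('wrist');cv2.imwrite('pics/w7.png',c['img'])
"
```

```text
t 4.4 shift tool mm [-23.9  -1.   -0.9] turn deg [ 0.   0.2 -0.2] tcp in jig [-1.1 21.4 51.1] F [ 0.3 -0.2  0.3] q [-0.13 -0.08  1.69  0.    1.53 -2.11] gap 0.997
```

View pics/s7.png

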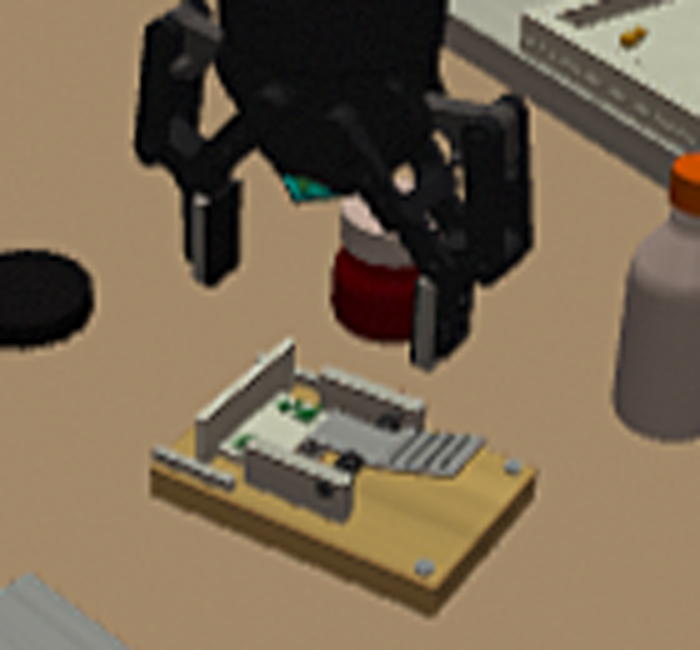

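View pics/w7.png

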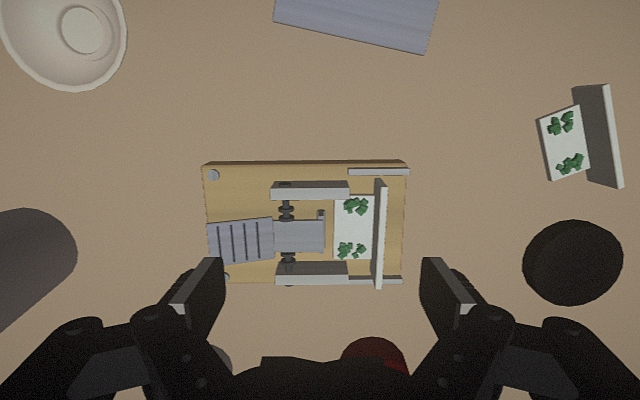

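Vision is confirmed. There's no contact at a height where the description would have had the fingers pressing, and both tips appear about 84 mm up, 34 mm behind the TCP. I'll continue down to just above the tail.

Call:
move_arm(
  steps=[9,-1,-1,0,0,0,85.4,9,0,0,0,0,0,85.4,9,0,0,0,0,0,85.4,6,0,0,0,0,0,85.4,2,0,0,0,0,0,85.4,0,0,0,0,0,0,85.4],
)

```text
clock: 5.1
tool_pos: [0.524, -0.0323, 0.013]
orientation: [-1.502, 0.986, 1.51]
wrist_force: [0.8, 0.4, -0.1]
finger_gap: 0.999
```

```bash
python3 -c "
from rel import *
p=[0.5323,-.0510,.412]
rel(p,(0,20.5,0))
c=r.camera('side');crop(c['img'],290,180,390,270,7,'pics/s8.png')
c=r.camera('wrist');crop(c['img'],160,150,460,370,2.5,'pics/w8.png')
"
```

```text
t 5.1 shift tool mm [13.  -0.2  0. ] turn deg [ 0.   0.2 -0.2] tcp in jig [-0.1 20.5 13. ] F [ 0.8  0.4 -0.1] q [-0.13 -0.05  1.73  0.    1.46 -2.11] gap 0.999
```

View pics/s8.png

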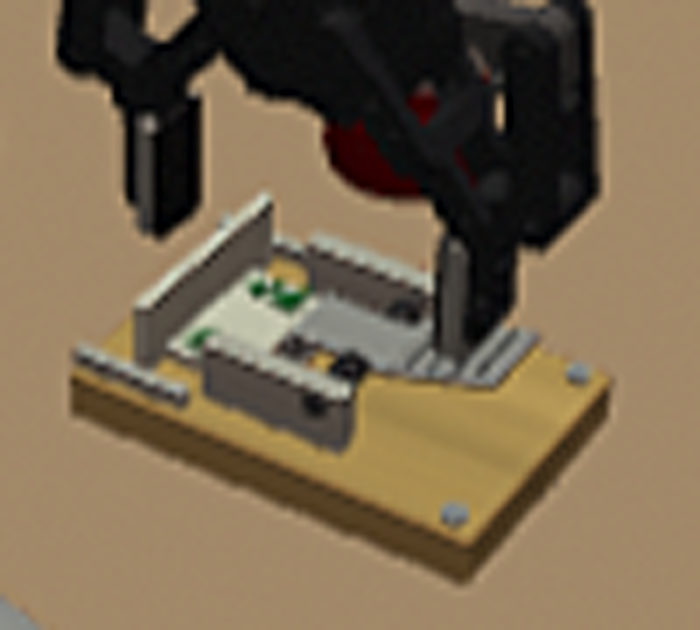

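View pics/w8.png

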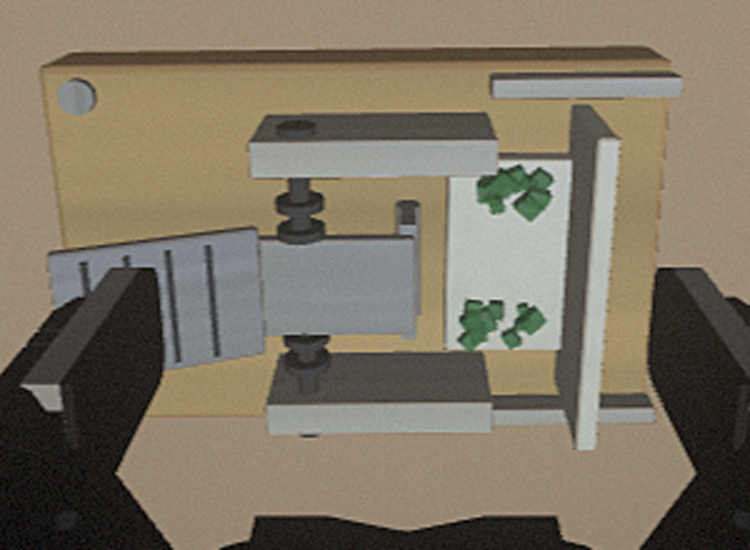

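The tail finger is just above the ribbed tail, and the push finger stands behind the lip with clearance. Next I'll press the tail.

Call:
move_arm(
  steps=[5,0,0,0,0,0,85.4,5,0,0,0,0,0,85.4,4,0,0,0,0,0,85.4,2,0,0,0,0,0,85.4,0,0,0,0,0,0,85.4],
)

```text
clock: 5.7
tool_pos: [0.526, -0.0333, -0.0005]
orientation: [-1.507, 0.985, 1.504]
wrist_force: [-1.5, -0.2, 5.0]
finger_gap: 0.999
```

```bash
cat > look.py <<'E'
from rel import *
n=sys.argv[1]
p=[0.5323,-.0510,.412]
rel(p,(0,20.5,0))
c=r.camera('side');crop(c['img'],290,180,390,270,7,f'pics/s{n}.png')
c=r.camera('wrist');crop(c['img'],160,150,460,370,2.5,f'pics/w{n}.png')
E
python3 look.py 9
```

```text
t 5.7 shift tool mm [-0.5  1.3  1.8] turn deg [-0.  -0.1  0.1] tcp in jig [ 1.3 18.7 -0.5] F [-1.5 -0.2  5. ] q [-0.13 -0.04  1.75 -0.    1.43 -2.11] gap 0.999
```

View pics/s9.png

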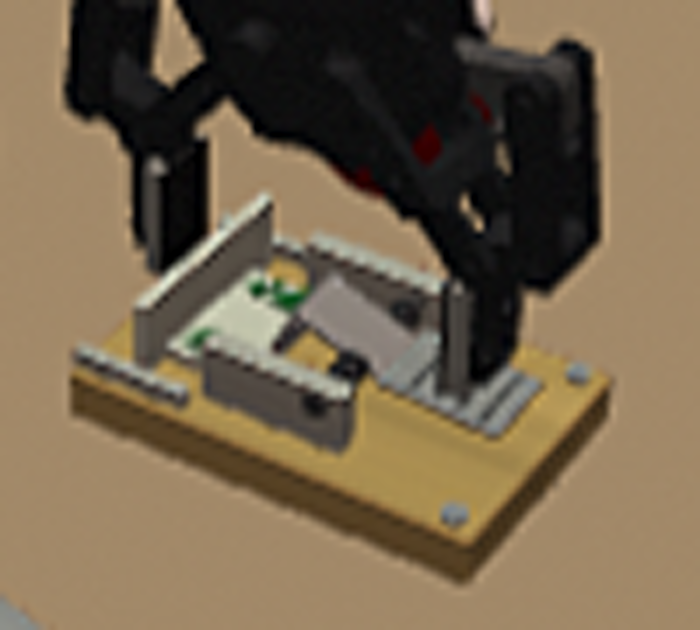

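View pics/w9.png

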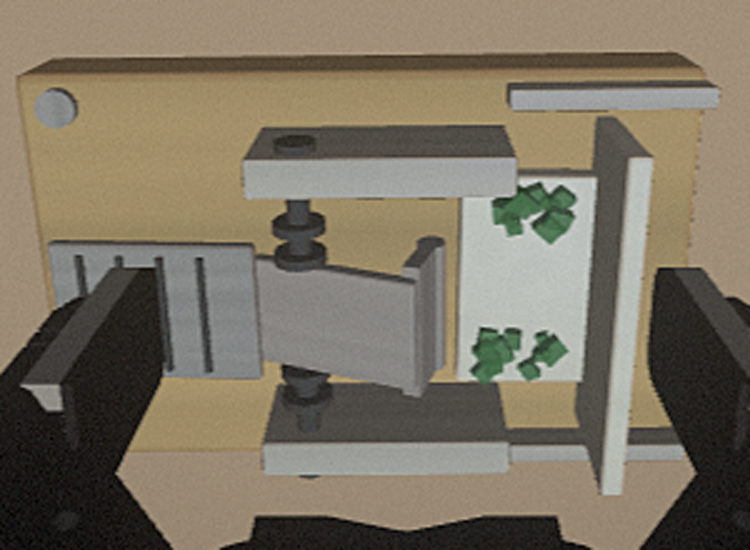

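Call:
move_arm(
  steps=[3,1,1,0,0,0,85.4,1,0.5,0,0,0,0,85.4,0,0,0,0,0,0,85.4],
  newtons=20,
)

```text
clock: 6.1
tool_pos: [0.5261, -0.0332, -0.0028]
orientation: [-1.511, 0.983, 1.499]
wrist_force: [-1.7, -0.6, 4.3]
finger_gap: 0.996
```

```bash
python3 look.py 10
```

```text
t 6.1 shift tool mm [-2.8  1.5  1.7] turn deg [ 0.  -0.2  0.3] tcp in jig [ 1.5 18.8 -2.8] F [-1.7 -0.6  4.3] q [-0.13 -0.04  1.75 -0.    1.42 -2.11] gap 0.996
```

View pics/s10.png

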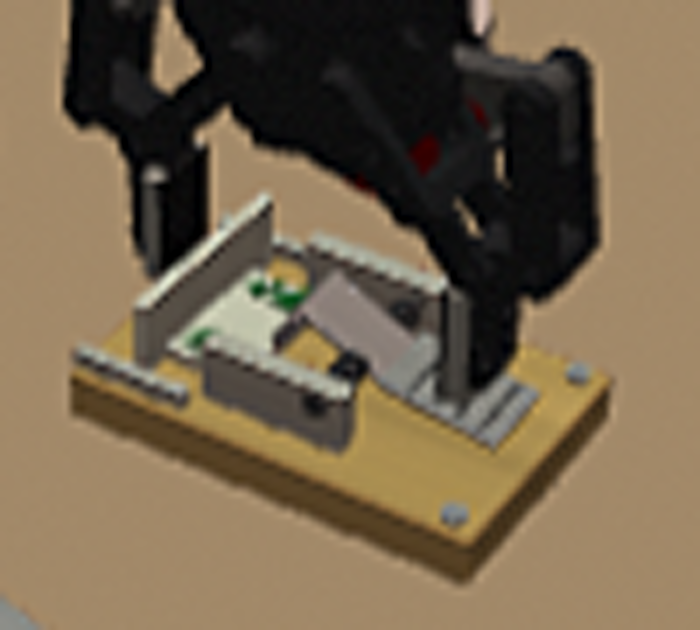

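Call:
move_arm(
  steps=[-0.5,0.7,-1.5,0,0,0,81,-1,0.3,-2,0,0,0,77,-1,0.3,-2,0,0,0,73,-0.5,0.3,-1,0,0,0,73],
)

```text
clock: 6.6
tool_pos: [0.5283, -0.0387, 0.0018]
orientation: [-1.512, 0.978, 1.498]
wrist_force: [-0.3, 2.8, 5.1]
finger_gap: 0.855
```

```bash
python3 look.py 11
```

```text
t 6.6 shift tool mm [1.8 1.3 7.6] turn deg [ 0.1 -0.2  0.5] tcp in jig [ 1.3 12.9  1.8] F [-0.3  2.8  5.1] q [-0.14 -0.04  1.75  0.    1.43 -2.12] gap 0.855
```

View pics/s11.png

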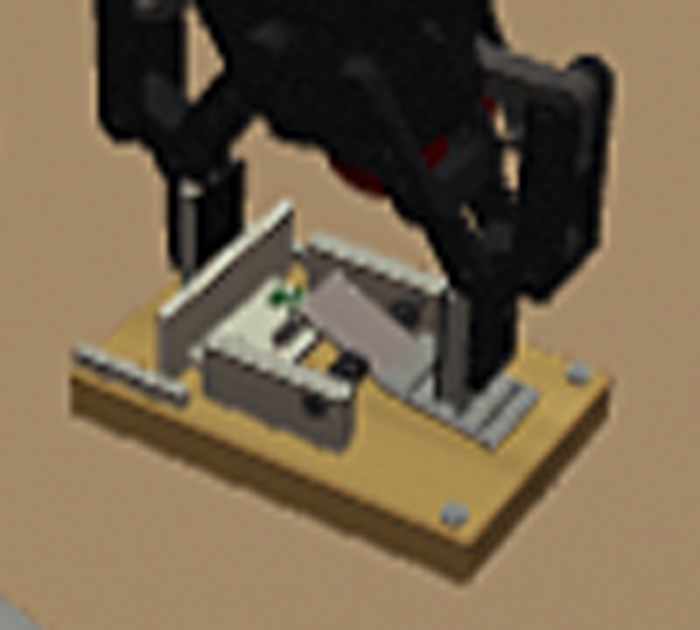

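View pics/w11.png

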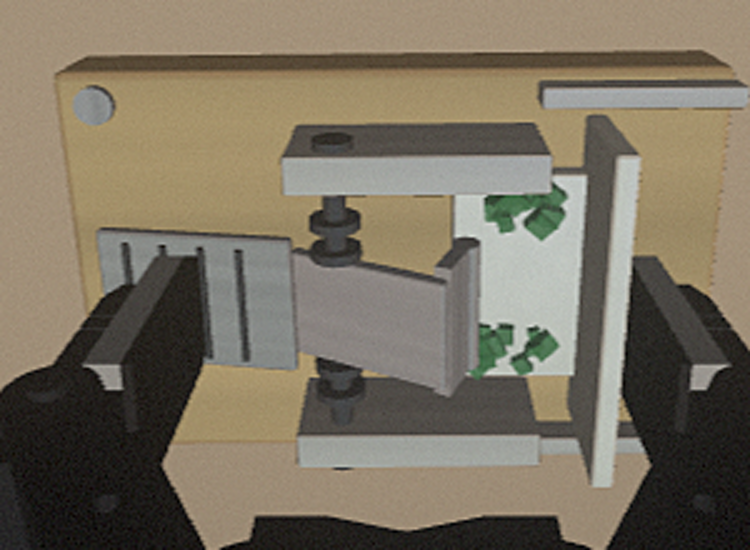

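The clip is still open, the carrier plate is sliding under the jaw, and the push finger is in contact with the lip. I'll keep closing.

Call:
move_arm(
  steps=[-0.7,0.3,-1.5,0,0,0,69,-0.7,0.3,-1.5,0,0,0,66,-0.5,0.3,-1,0,0,0,64,-0.3,0.2,-0.5,0,0,0,63],
)

```text
clock: 7.1
tool_pos: [0.5298, -0.0421, 0.005]
orientation: [-1.511, 0.974, 1.498]
wrist_force: [0.3, 2.8, 1.8]
finger_gap: 0.736
```

```bash
python3 look.py 12
```

```text
t 7.1 shift tool mm [ 5.   1.3 11.3] turn deg [ 0.1 -0.   0.7] tcp in jig [1.2 9.2 5. ] F [0.3 2.8 1.8] q [-0.15 -0.04  1.74  0.01  1.43 -2.13] gap 0.736
```

View pics/s12.png

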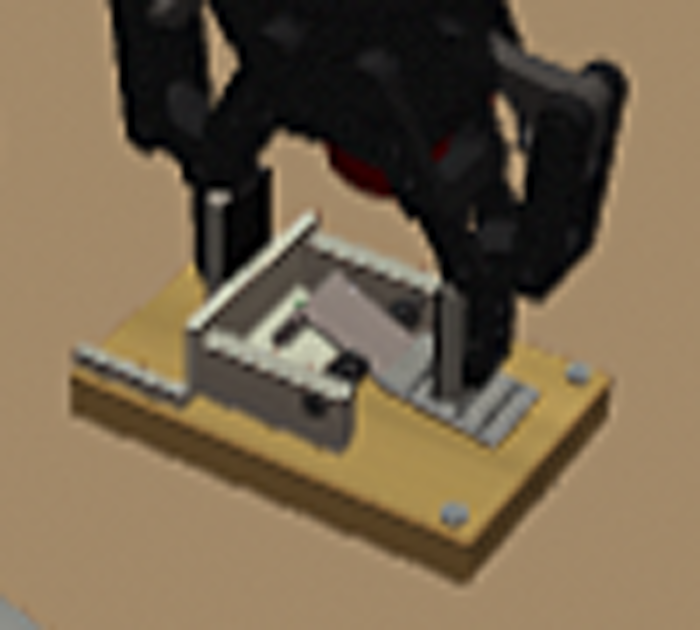

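View pics/w12.png

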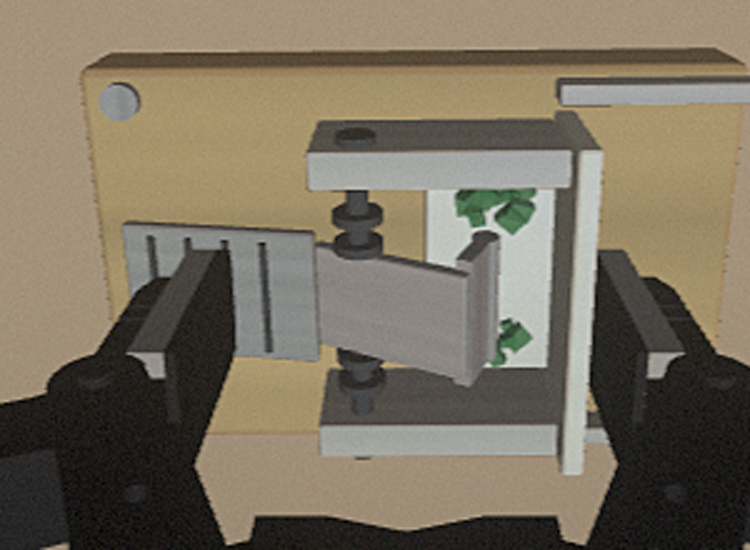

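Call:
move_arm(
  steps=[0,0.3,-1,0,0,0,61,0,0.3,-1,0,0,0,59,0,0.2,-0.5,0,0,0,58,0,0.2,0,0,0,0,58],
)

```text
clock: 7.6
tool_pos: [0.5287, -0.0395, 0.0058]
orientation: [-1.506, 0.966, 1.506]
wrist_force: [1.0, -0.9, 4.8]
finger_gap: 0.68
```

```bash
python3 look.py 13
```

```text
t 7.6 shift tool mm [5.9 1.4 8.5] turn deg [0.3 0.5 0.7] tcp in jig [ 1.3 12.   5.8] F [ 1.  -0.9  4.8] q [-0.15 -0.04  1.74  0.01  1.44 -2.14] gap 0.68
```

View pics/s13.png

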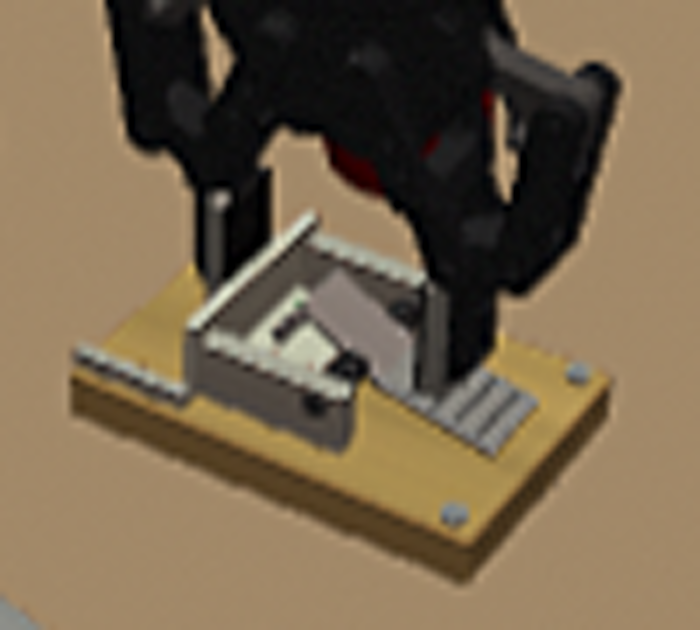

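View pics/w13.png

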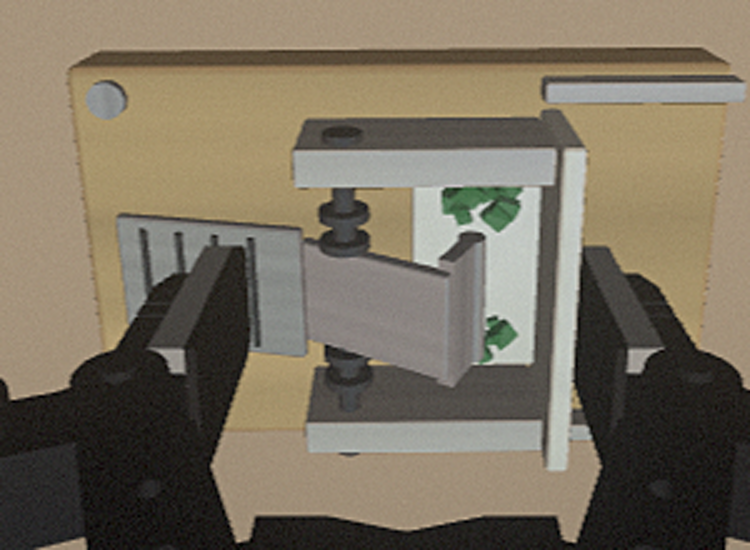

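The carrier is home: the lip meets both rail ends in the wrist view, and the hand was pushed back +y when the lip stopped. The clip is still held well open. I'll hold briefly, open the fingers so the lip is free, then lift slowly.

Call:
move_arm(
  steps=[0,0,0,0,0,0,58,0,0,0,0,0,0,62,0,0,0,0,0,0,66,0,0,0,0,0,0,68,0,0,0,0,0,0,68],
)

```text
clock: 8.2
tool_pos: [0.5284, -0.0391, 0.0061]
orientation: [-1.503, 0.965, 1.506]
wrist_force: [0.3, 0.3, 4.4]
finger_gap: 0.801
```

```bash
python3 look.py 14
```

```text
t 8.2 shift tool mm [6.1 1.3 7.9] turn deg [0.3 0.6 0.7] tcp in jig [ 1.2 12.5  6.1] F [0.3 0.3 4.4] q [-0.15 -0.04  1.74  0.02  1.44 -2.14] gap 0.801
```

View pics/w14.png

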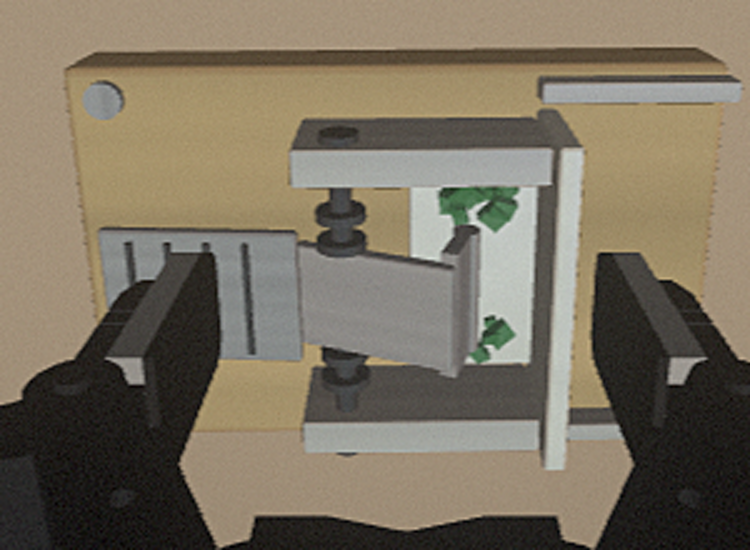

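The push finger is clear of the lip, which is still flush. Lifting.

Call:
move_arm(
  steps=[-3,0,0,0,0,0,69,-4,0,0,0,0,0,69,-5,0,0,0,0,0,69,-8,0,0,0,0,0,69,-15,0,0,0,0,0,69,-25,0,0,0,0,0,69,-30,0,0,0,0,0,69,-20,0,0,0,0,0,69,0,0,0,0,0,0,69,0,0,0,0,0,0,69],
)

```text
clock: 9.3
tool_pos: [0.5253, -0.0423, 0.1217]
orientation: [-1.5, 0.971, 1.509]
wrist_force: [-0.4, 0.3, -0.7]
finger_gap: 0.809
```

```bash
python3 look.py 15; python3 -c "
from rel import *
p=[0.5323,-.0510,.412]
c=r.camera('wrist')
cv2.imwrite('pics/wfull.png',c['img'])
overlay(c,p,200,110,430,260,3.4,'pics/wov15.png',36)"
```

```text
t 9.3 shift tool mm [121.8  -2.1   8.4] turn deg [0.2 0.6 0.4] tcp in jig [ -2.9  10.8 121.7] F [-0.4  0.3 -0.7] q [-0.15 -0.11  1.59  0.01  1.66 -2.14] gap 0.809
```

View pics/s15.png

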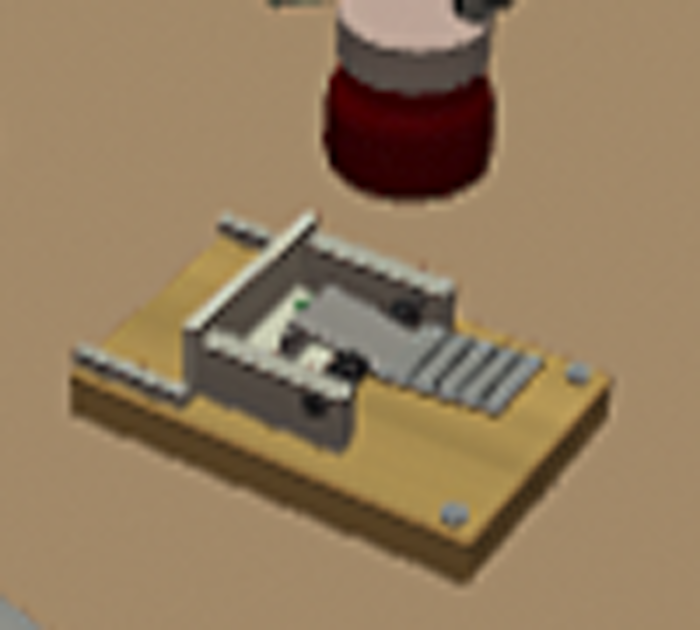

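View pics/wov15.png

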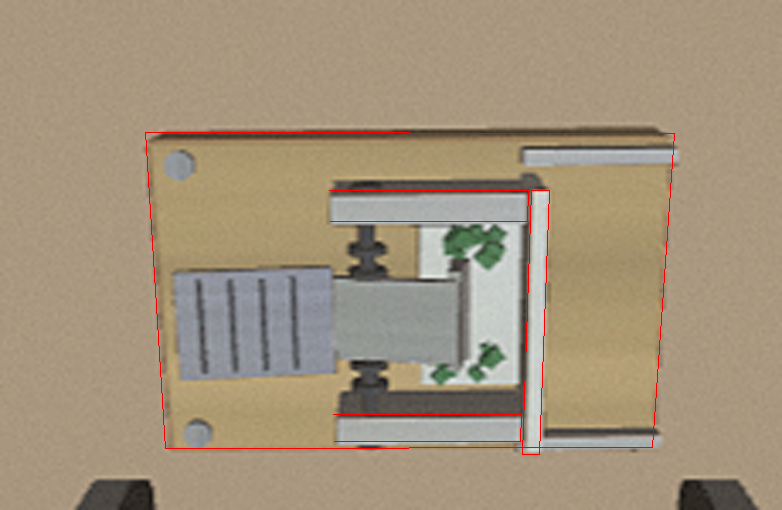

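View pics/wfull.png

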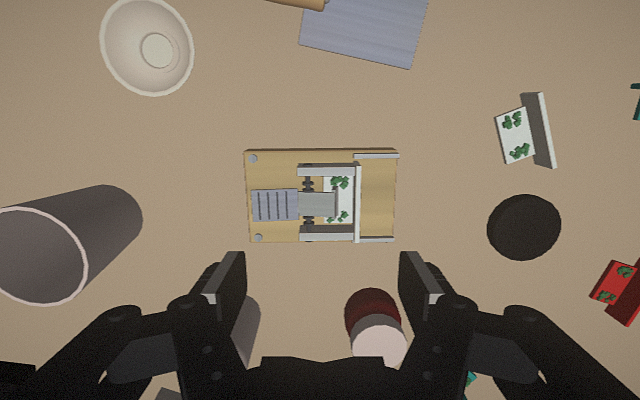

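The overlay for jig y = 36 falls on the lip, which is square and flush on both rails. The clip rests on the plate, and the hand is clear of everything.

```bash
python3 -c "
from bench import r
print(r.get_state()['qvel'].round(3)); print(r.finish_job())"
```

```text
[ 0.002  0.008  0.012 -0.     0.    -0.001]
the job is handed in; nothing more can be done
None
```

I pressed the clip's tail with one fingertip and held it down while closing the fingers, so the other fingertip pushed the carrier home under the jaw. I then opened the fingers off the lip and lifted straight up. The job was handed in at about 9.5 s, well inside the 35 s limit, and it reports no verdict.

**Last checks:**
- **Carrier:** in the wrist picture the lip lies on the outline drawn for jig y = 36, and both the wrist and side views show it square and flush on both rail ends.
- **Clip:** it looks lowered and resting on the plate. I judged its angle by eye, about 0.4 rad while pressed, and did not measure it.
- **Hand and bystanders:** the hand is clear, with the wrist force back to about zero. The bystanders visible in the last wrist picture look undisturbed, but I did not compare them with the first pictures or check the rest.

**Disagreement with the description:** the open fingertips sat about 34 mm behind the reported TCP in both the side and wrist views, where the description puts them ahead of it. I set the heights by what the cameras showed. Contact with the tail then came where the pictures predicted, at about 5 N.

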